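# Stow the nuts in the rack's accessory box and hold its cover down

## Task

Tip the three square nuts off the white tray into the pocket of the black accessory box and set the tray back down flat on the table. Then lay the cover on the box, squarely, sliding it until its hidden hole drops over the locating pin, and press it fully down against the spring gasket: finish still holding it down by its handle, because a colleague will put the screws in while you hold. Leave the other things on the table where they are.

Things in the scene. Friction and masses are not known exactly. Their poses are not given: they have to be found in the camera images.
- box: fixed dark steel box, 170 (x) x 104 (y) mm, walls 50 mm high, 8 mm thick; yaw within 0.45 rad of 0. Origin: centre of its underside, at table height. Pocket: inner x -77 to +25, y -44 to +44 mm, floor 5 mm up; from x 25 to 85 mm it is solid, 50 mm high, and carries the pin. Round the rim runs a black spring gasket 7 mm wide, its top 62 mm above the table when free
- pin_tip (a point): top of the upright locating pin, 74 mm above the table, at x = +55 mm, y = 0 in the box's frame. The pin is 12 mm thick, with its top 5 mm tapering to 6 mm; it stands 12 mm above the free gasket and disappears under the cover as that is brought over it
- pocket (a point): centre of the pocket's floor (x = -26 mm, y = 0, 5 mm up, in the box's frame)
- gasket (a joint): how far the spring gasket is pressed down, in m: 0 free, 0.007 at its stop. It begins to give at about 6 N and takes about 12 N at the stop, the cover's own weight (3 to 4 N) included, so the cover alone does not press it in
- cover: dark steel cover, plate 170 (x) x 104 (y) x 8 mm, 0.35 kg, flat on the table, yaw within 0.6 rad of 0. Origin: centre of the plate's underside; on the box its axes match the box's. At x = +55 mm a boss 28 x 28 mm, top 27 mm above the underside, hides a blind hole in the underside (14 mm wide, 24 mm deep) for the pin. A bridge handle runs along x over its middle
- cover_hole (a point): mouth of the cover's blind hole, in the plane of the underside (x = +55 mm, y = 0 in the cover's frame)
- cover_grip (a point): middle of the cover's bridge handle: a bar 70 mm long along the cover's x, 12 mm wide in y, from 26 to 40 mm above the underside; this point is 33 mm above the underside, above the plate's centre
- tray: white plastic tray, 150 (x) x 80 (y) mm, 0.14 kg, floor 4 mm thick, walls 22 mm high along both sides and the back (-x), open at the front (+x); upright fin for the hand at the back. Starts flat on the table, open front towards the robot (yaw within 0.4 of pi). Origin: centre of the underside
- tray_grip (a point): point in the middle of the tray's fin, at x = -69 mm, 40 mm above the underside. The fin is 12 mm thick (x), 44 mm wide (y) and its top is 58 mm above the underside; the nuts lie at least 35 mm in front of it
- tray_nose (a point): middle of the tray's open front edge, on the floor's upper side (x = +75 mm, 4 mm above the underside)
- nut1: one of three equal square steel nuts, 22 x 22 x 14 mm, about 40 g, lying on the tray; they slide off once the tray is tipped by 18 to 26 degrees. Origin: centre of its underside
- nut2: one of three equal square steel nuts, 22 x 22 x 14 mm, about 40 g, lying on the tray; they slide off once the tray is tipped by 18 to 26 degrees. Origin: centre of its underside
- nut3: one of three equal square steel nuts, 22 x 22 x 14 mm, about 40 g, lying on the tray; they slide off once the tray is tipped by 18 to 26 degrees. Origin: centre of its underside
- screwdriver: screwdriver, about 200 mm long, lying at the far side; a bystander, to be left alone
- wrench: wrench, about 180 mm long, lying at the far side; a bystander, to be left alone
- tape: roll of tape, 68 mm across, 19 mm high, lying flat near the robot; a bystander, to be left alone
- bracket: black L bracket, 80 x 50 mm, 50 mm high, near the robot; a bystander, to be left alone
- threadlock: small closed bottle, 32 mm across, 75 mm high, upright at the left; a bystander, to be left alone
- socket: steel socket, 29 mm across, 30 mm high, upright at the right; a bystander, to be left alone
Things that resemble listed ones, but are neither listed nor needed, are in the scene too. What is shaped like the cover but orange or turquoise is not meant.

How it is judged (in metres and radians):
On the way, in this order (a step that is already met when the one before it is completed fails the run):
1. all three nuts lie in the pocket of the box (x of nut1 in the frame of box between -0.078 and 0.026 m and y of nut1 in the frame of box between -0.046 and 0.046 m and z of each of nut1, nut2, nut3 in the frame of box below 0.046 m and x of nut2 in the frame of box between -0.078 and 0.026 m and y of nut2 in the frame of box between -0.046 and 0.046 m and x of nut3 in the frame of box between -0.078 and 0.026 m and y of nut3 in the frame of box between -0.046 and 0.046 m), for 0.2 s.
2. the tray stands flat on the table, let go (height (world z) of tray below 0.006 m and angle between tray's own z axis and vertical below 0.06 rad and contact force between the fingers and tray below 0.1 N and linear speed of tray below 0.02 m/s and contact force between tray and box below 0.1 N), for 0.2 s.
3. the cover has dropped over the pin and lies on the gasket (horizontal distance between cover_hole and pin_tip below 0.003 m and horizontal distance between cover and box below 0.01 m and angle between the x axis of cover and the x axis of box, either way round below 0.12 rad and angle between cover's own z axis and vertical below 0.05 rad and z of cover in the frame of box below 0.065 m), for 0.1 s.
At the end, for the whole second after the job is handed in: Nuts in the pocket; tray flat on the table (6 mm, 0.06 rad), released, at rest, clear of the box; cover on the pin (hole within 3 mm, centre within 10 mm, yaw within 0.12, tilt within 0.05 rad), held by the fingers (over 2 N) with the gasket pressed in more than 5 of 7 mm (all of step 1 and all of step 2 and horizontal distance between cover_hole and pin_tip below 0.003 m and horizontal distance between cover and box below 0.01 m and angle between the x axis of cover and the x axis of box, either way round below 0.12 rad and angle between cover's own z axis and vertical below 0.05 rad and value of joint gasket above 0.005 m and z of cover in the frame of box below 0.059 m and contact force between the fingers and cover above 2 N); the arm keeps its last pose, push and grip.
It fails at once if one of the other things on the table is shoved aside by more than 30 mm or knocked over (distance of any of screwdriver, wrench, tape, bracket, threadlock, socket from where it was at the start of the episode above 0.03 m or angle between any of bracket, threadlock, socket's own z axis and vertical above 0.5 rad).
It also fails if it takes over 69 s, if anything falls off the work surface, if the arm or the gripper's body presses on something with over 40 N, if the wrist force passes 120 N, or if a joint passes its speed limit or range.

## Robot

A 6-joint arm with a two-finger parallel gripper is mounted at the origin on the work surface. World frame = base frame: x ahead of the robot, y to its left, z up, the work surface at z = 0. Lengths are in m, angles in degrees, forces in N, time in s.
With the tool pointing down it reaches from about 0.375 to 0.9 m from the base axis. Payload 3.1 kg.
Tool frame: the origin (TCP) lies at the very end of the fingers, on their centre line; the grasp point (between the pads) lies 19 mm behind it; z points along the fingers, y is the line along which they close (so a half turn about z gives the same grasp; the last joint's range is limited). The gripper opens to 87 mm and grips with 3 to 60 N. Pads are 19 mm wide; open, the fingers measure 117 mm over their backs; the gripper's body (75 mm by 190 mm) begins 51 mm behind the grasp point.
Start: joints at [62.481, 30.224, 82.088, -0, 67.689, -10.227], TCP at [0.186, 0.597, 0.223] pointing down, gripper open.
Joint ranges: [-176.69, 176.69], [-43.24, 126.21], [12.49, 139.97], [-82, 262], [0, 151.66], [-163.58, 163.58]. Speed limits (degrees/s): [159.86, 159.86, 180, 180, 180, 180].

## Interface

Orientations are given as a 3x3 rotation matrix whose columns are the frame's x, y, z axes.
In Python, from rig import * gives the robot as it stands.
- The arm moves only by the tool jog_arm, never from a script. Its arguments are lists of equal length, an entry for each row: "delta_pos": the shift along the world's x, y, z in cm, a list of three; "turn": the turn about the world's z in degrees; "grip": the closure, from 0 (fully open) to 1 (shut). In form: {"delta_pos": [[x, y, z], ...], "turn": [turn, ...], "grip": [grip, ...]}. A call has 1 to 12 rows; each row is the pose to reach, as a shift and turn from the pose commanded when the call began; what a row does not reach only later rows make up. A row lasts 1/8 s, in which the tool goes at most 62.5 mm and 10.7 degrees, less where a joint would pass 70% of its speed; a pose out of reach is approached as far as the arm can. A call with a gripper value outside its range is refused whole. The fingers move at their own pace and stop on an object; the grip force is fixed at half the most. Time passes only in rows, so rows that repeat a pose let the fingers close. It gives the time, the measured TCP pose, the force, the opening and the grip force at its end, in the units of the state.
- read_state(): the state, without advancing time (a new reading comes with each control period).
- capture(name): name is "scene" or "side" or "wrist"; returns a dict with "color" (420x560x3 uint8, blue, green, red), "fovy" (degrees; the focal length in pixels is half the picture's height over the tangent of half this angle, whatever the lens; pixels are square), "cx", "cy" (the principal point, pixels), "camera_from_world" (4x4, takes a point from world to camera coordinates). Camera axes: x right, y up, looking along -z (the intrinsics and any distortion apply to the point x, -y, -z); pixel columns grow to the right and rows downward; lengths in m; the calibration is good to about 2 mm. A picture is of the moment at which its call begins. There is no depth.
- hand_in(): hands the job in; it is judged then, once.
The state is a dict: "time_s": time; "joint_positions": joint angles; "qvel": joint speeds; "tau": joint torques, N m; "position": TCP position; "tcp_rot": TCP orientation; "force": force on the tool from outside, world axes, zero at the start; "moment": the same for the moment, N m; "opening": opening from 0.0 (shut) to 1.0 (fully open); "grasp_force": force on a finger pad.
Only numpy, scipy, OpenCV 4.12 (cv2) and the standard library are available. Lean on these libraries where they do the work, as an engineer would, in place of code of your own. Each camera call takes 0.05 s, during which the arm holds its last target. There are 200 camera calls.

## Working session

There is one attempt and no reset: what is moved stays moved. The work goes in short steps, Python scripts to look and compute and a tool call to move; the robot and the scene stay as the last step left them, time stands still between calls to the robot, and variables do not carry over. Pictures are saved under pics/ and viewed, at most 10 in all, crops included, and the job is handed in when it is done.

Besides the shell and the picture viewer there is one more tool, called as name(argument=value, ...), one argument or row to a line, values as JSON. jog_arm: Moves the arm, as the interface text tells. Its arguments: {"type":"object","properties":{"delta_pos":{"type":"array"},"turn":{"type":"array"},"grip":{"type":"array"}},"required":["delta_pos","turn","grip"]}

```bash
ls; mkdir -p pics; cat > h.py <<'E'
from rig import *
import numpy as np, cv2
def K(c):
    f=c["color"].shape[0]/2/np.tan(np.radians(c["fovy"])/2); return f
def proj(c,P):
    P=np.atleast_2d(P).astype(float); T=np.array(c["camera_from_world"]); q=P@T[:3,:3].T+T[:3,3]
    f=K(c); return np.c_[c["cx"]+f*q[:,0]/-q[:,2], c["cy"]+f*(-q[:,1])/-q[:,2]]
def ray(c,uv,z):
    uv=np.atleast_2d(uv).astype(float); T=np.array(c["camera_from_world"]); f=K(c)
    d=np.c_[(uv[:,0]-c["cx"])/f,-(uv[:,1]-c["cy"])/f,-np.ones(len(uv))]@T[:3,:3]
    o=-T[:3,:3].T@T[:3,3]; return o+d*((z-o[2])/d[:,2])[:,None]
E
python3 - <<'E'
from h import *
for n in ["scene","side","wrist"]:
    c=capture(n); cv2.imwrite(f"pics/{n}0.png",c["color"])
    T=np.array(c["camera_from_world"]); print(n,c["fovy"],c["cx"],c["cy"],[k for k in c],(-T[:3,:3].T@T[:3,3]).round(3),(-T[2,:3]).round(2))
    np.save(f"{n}0.npy",c,allow_pickle=True)
a=cv2.imread("pics/scene0.png");b=cv2.imread("pics/side0.png")
cv2.imwrite("pics/s0.png",cv2.resize(a,(800,600),interpolation=cv2.INTER_CUBIC))
cv2.imwrite("pics/d0.png",cv2.resize(b,(800,600),interpolation=cv2.INTER_CUBIC))
print({k:v for k,v in read_state().items() if k in("time_s","force","opening","tcp_rot")})
E
```

```text
pics
scene 57.21545177806746 277.1827337342102 213.89113143246885 ['color', 'fovy', 'cx', 'cy', 'camera_from_world'] [0.968 0.591 0.898] [-0.41 -0.53 -0.74]
side 48.1152155603223 283.21543147579484 212.5608739335139 ['color', 'fovy', 'cx', 'cy', 'camera_from_world'] [ 0.352 -1.05   0.75 ] [ 0.13  0.83 -0.54]
wrist 62.10975684897913 280.406215298006 208.43366901974795 ['color', 'fovy', 'cx', 'cy', 'camera_from_world'] [0.12  0.616 0.384] [ 0.24 -0.07 -0.97]
{'time_s': 0.15, 'tcp_rot': array([[-9.54808756e-01,  2.97219904e-01, -7.53700831e-04],
       [ 2.97220727e-01,  9.54807658e-01, -1.47501586e-03],
       [ 2.81235252e-04, -1.63237357e-03, -9.99998628e-01]]), 'force': array([-0.31555095,  0.90358416,  0.71701445]), 'opening': 1.0025236400876154}
```

View pics/s0.png

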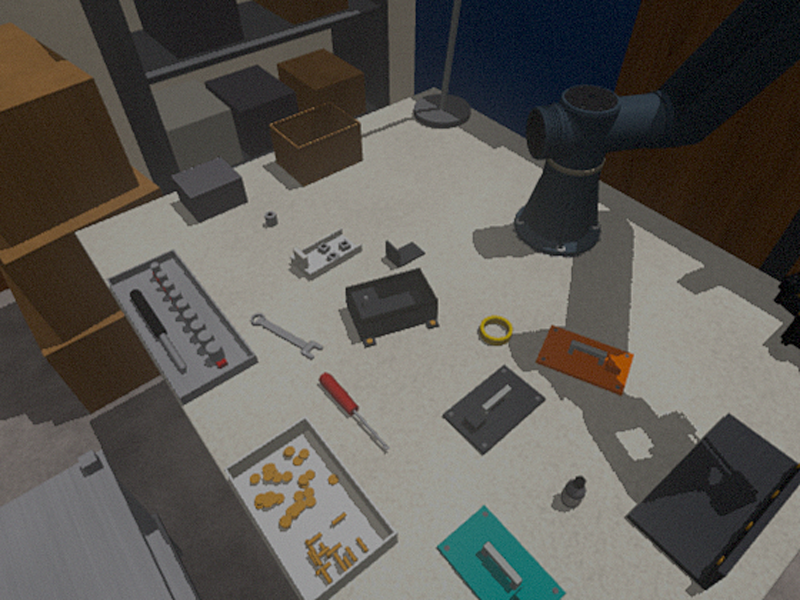

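View pics/d0.png

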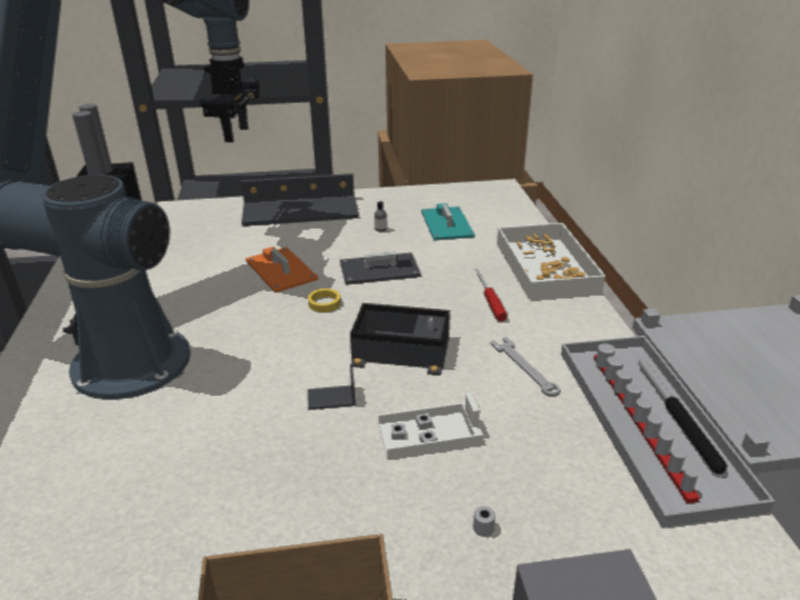

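```bash
python3 - <<'E'
from h import *
s=cv2.imread("pics/scene0.png");d=cv2.imread("pics/side0.png")
s=cv2.convertScaleAbs(s,alpha=1.8);d=cv2.convertScaleAbs(d,alpha=1.5)
def cr(im,x,y,w,h,W=400,H=300):
    o=cv2.resize(im[y:y+h,x:x+w],(W,H),interpolation=cv2.INTER_CUBIC)
    for u in range((x//10+1)*10,x+w,10):
        cv2.line(o,(int((u-x)*W/w),0),(int((u-x)*W/w),4 if u%50 else 12),(0,0,255),1)
        if u%50==0: cv2.putText(o,str(u),(int((u-x)*W/w)+2,12),0,.4,(0,0,255))
    for v in range((y//10+1)*10,y+h,10):
        cv2.line(o,(0,int((v-y)*H/h)),(4 if v%50 else 12,int((v-y)*H/h)),(0,0,255),1)
        if v%50==0: cv2.putText(o,str(v),(12,int((v-y)*H/h)),0,.4,(0,0,255))
    return o
cv2.imwrite("pics/c1.png",np.vstack([np.hstack([cr(s,190,155,133,100),cr(s,300,245,100,75)]),np.hstack([cr(d,230,208,160,120),cr(d,230,165,80,60)])]))
E
```

```text
(no output)
```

View pics/c1.png

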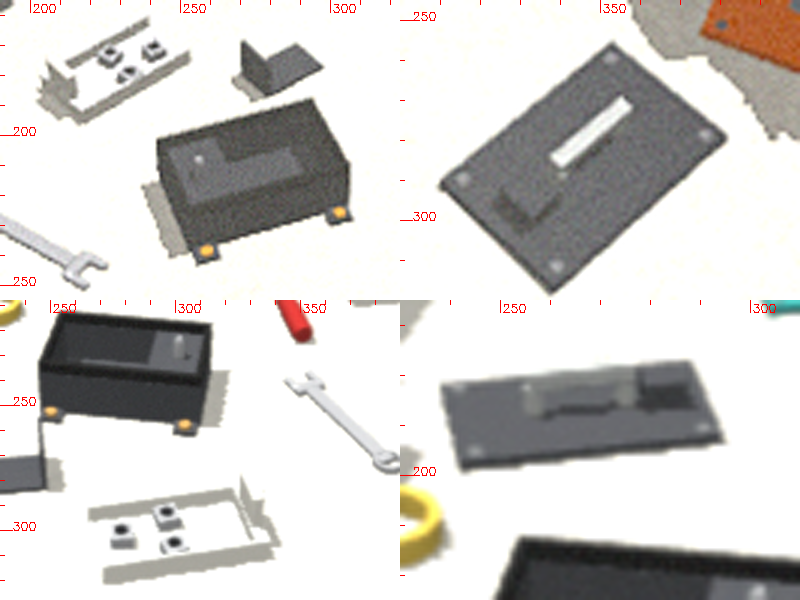

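```bash
cat > m1.py <<'E'
from h import *
s=np.load("scene0.npy",allow_pickle=True).item(); d=np.load("side0.npy",allow_pickle=True).item()
p=lambda n,c,uv,z: print(n,(ray(c,uv,z)[:,:2]*1000).round(0).tolist())
p("box s",s,[(242.2,201.5),(294.1,187.9),(306,209.2)],.062)
p("box d",d,[(254.8,213.2),(314.8,218),(312,239.2),(246,234)],.062)
p("pin s",s,[(256.2,207.5)],.074);p("pin d",d,[(301.6,222)],.074)
p("tray d top",d,[(271.2,316),(265.2,291.6),(326,287)],.022)
p("tray d bot",d,[(271.2,321.2),(338.8,311.2)],0)
p("tray s bot",s,[(215,195.5),(253,175)],0.0)
p("tray s top",s,[(253,172),(239.2,161)],0.022)
p("tray fin s top",s,[(206,170)],.058); p("fin d top",d,[(326.5,280),(335,296)],.058)
p("cov s",s,[(353.75,255.75),(381.5,278.75),(338.25,318),(310,291)],.008)
p("cov handle s",s,[((552+632)/8+200,(98+166)/8+245)],.04) if 0 else None
p("cov d",d,[(238.3,182),(289,177),(294.5,192.8),(242,197.5)],.008)
p("socket",s,[(189,153)],.015); p("bracket",s,[(270,160),(285,170)],0);p("tape",s,[(347,231)],.01)
E
python3 m1.py
```

```text
box s [[559.0, -105.0], [400.0, -52.0], [430.0, 39.0]]
box d [[435.0, 28.0], [591.0, -22.0], [564.0, -115.0], [403.0, -67.0]]
pin s [[547.0, -50.0]]
pin d [[549.0, -53.0]]
tray d top [[433.0, -323.0], [430.0, -244.0], [570.0, -251.0]]
tray d bot [[434.0, -316.0], [587.0, -310.0]]
tray s bot [[582.0, -236.0], [427.0, -237.0]]
tray s top [[431.0, -229.0], [435.0, -306.0]]
tray fin s top [[567.0, -300.0]]
fin d top [[566.0, -268.0], [572.0, -321.0]]
cov s [[409.0, 222.0], [406.0, 321.0], [577.0, 330.0], [581.0, 229.0]]
cov d [[408.0, 310.0], [577.0, 318.0], [577.0, 211.0], [412.0, 209.0]]
socket [[546.0, -463.0]]
bracket [[333.0, -263.0], [325.0, -188.0]]
tape [[361.0, 147.0]]
```

jog_arm(
  delta_pos=[
    [32,-44,0],
    [32,-44,0],
    [32,-44,0],
    [32,-44,0],
    [32,-44,0],
    [32,-44,0],
    [32,-44,0],
    [32,-44,0],
    [32,-44,0],
    [32,-44,0],
  ],
  turn=[18.8,18.8,18.8,18.8,18.8,18.8,18.8,18.8,18.8,18.8],
  grip=[0,0,0,0,0,0,0,0,0,0],
)

```text
time_s: 1.4
position: [0.508, 0.154, 0.2224]
tcp_rot: [[-1.0, -0.021, 0.001], [-0.021, 1.0, -0.0], [-0.001, -0.0, -1.0]]
force: [-1.0, 0.2, 1.3]
opening: 1.0
grasp_force: 0.0
```

jog_arm(
  delta_pos=[
    [1,-18,0],
    [1,-18,0],
    [1,-18,0],
    [1,-18,0],
  ],
  turn=[0,0,0,0],
  grip=[0,0,0,0],
)

```text
time_s: 1.9
position: [0.5158, -0.0256, 0.2225]
tcp_rot: [[-1.0, -0.022, 0.0], [-0.022, 1.0, -0.0], [-0.0, -0.0, -1.0]]
force: [0.1, 0.4, -0.4]
opening: 1.001
grasp_force: 0.0
```

```bash
python3 - <<'E'
from h import *
c=capture("wrist"); np.save("w1.npy",c,allow_pickle=True); cv2.imwrite("pics/w1.png",c["color"])
print(read_state()["position"], proj(c,[[.548,-.052,.074],[.471,-.029,.005]]))
E
```

```text
[ 0.5151917  -0.02369299  0.22233587] [[251.80163832 229.65001141]
 [278.42132635 141.81338114]]
```

jog_arm(
  delta_pos=[
    [3,-25,0],
    [3,-25,0],
    [3,-25,0],
    [3,-25,0],
    [3,-25,0],
    [3,-25,0],
  ],
  turn=[0,0,0,0,0,0],
  grip=[0,0,0,0,0,0],
)

```text
time_s: 2.7
position: [0.5456, -0.2708, 0.2219]
tcp_rot: [[-1.0, -0.028, -0.002], [-0.028, 1.0, 0.002], [0.002, 0.002, -1.0]]
force: [0.6, 0.0, -0.4]
opening: 1.001
grasp_force: 0.0
```

```bash
python3 - <<'E'
from h import *
c=capture("wrist"); np.save("w2.npy",c,allow_pickle=True); cv2.imwrite("pics/w2.png",c["color"])
print(read_state()["position"])
a=cv2.imread("pics/w1.png")
cv2.imwrite("pics/w12.png",cv2.convertScaleAbs(np.hstack([cv2.resize(a[:,80:480],(400,420)),cv2.resize(c["color"][:,80:480],(400,420))]),alpha=1.7))
E
```

```text
[ 0.54550581 -0.27029543  0.22205519]
```

View pics/w12.png

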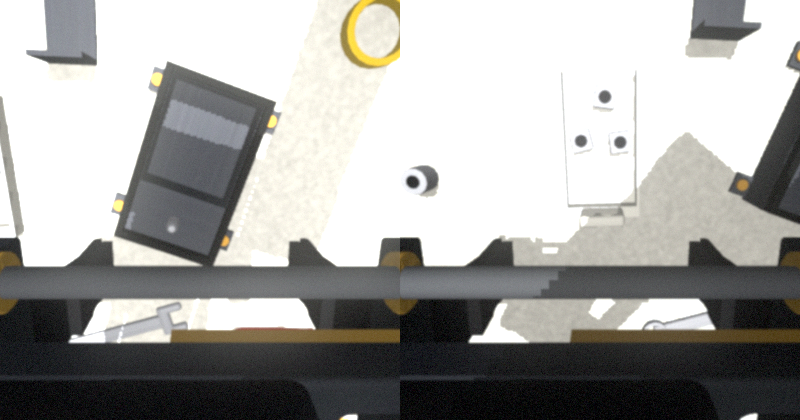

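```bash
python3 - <<'E'
from h import *
a=np.load("w1.npy",allow_pickle=True).item();b=np.load("w2.npy",allow_pickle=True).item()
R=ray(a,[(248,63),(354,101),(292,264),(195,235)],.062)[:,:2]*1000
print(R.round(0).tolist(),R.mean(0)); 
for i,j in((0,3),(1,2),(1,0),(2,3)): v=R[j]-R[i];print(np.linalg.norm(v).round(),np.degrees(np.arctan2(v[1],v[0])).round(1))
print("pin",ray(a,[(252,228)],.074)*1000)
S=ray(b,[(242,70),(316,70),(317,206),(249,206)],.022)[:,:2]*1000;print("tray",S.round(0).tolist())
F=ray(b,[(262,215),(302,214)],.058)[:,:2]*1000;print("fin",F.round(1).tolist())
g=cv2.cvtColor(b["color"],cv2.COLOR_BGR2GRAY);print(g[195:235:2,280].tolist()); print(g[218,255:330:2].tolist())
E
```

```text
[[401.0, -56.0], [430.0, 37.0], [587.0, -13.0], [559.0, -108.0]] [494.24393138 -35.02793208]
166.0 -18.2
164.0 -17.8
98.0 -107.4
100.0 -106.6
pin [[546.3807314  -51.81680352  74.        ]]
tray [[432.0, -311.0], [430.0, -239.0], [566.0, -231.0], [568.0, -303.0]]
fin [[567.5, -287.9], [565.4, -249.1]]
[184, 184, 183, 183, 138, 107, 125, 104, 103, 92, 92, 117, 131, 129, 129, 123, 113, 112, 112, 115]
[169, 170, 151, 166, 180, 177, 150, 129, 123, 123, 126, 126, 127, 126, 127, 129, 127, 128, 126, 128, 127, 128, 128, 126, 109, 112, 116, 116, 117, 112, 110, 114, 117, 117, 117, 116, 114, 117]
```

jog_arm(
  delta_pos=[
    [2.7,0.2,-6],
    [2.7,0.2,-12],
    [2.7,0.2,-17],
    [2.7,0.2,-19.2],
    [2.7,0.2,-19.2],
    [2.7,0.2,-19.2],
    [2.7,0.2,-19.2],
    [2.7,0.2,-19.2],
    [2.7,0.2,-19.2],
  ],
  turn=[1.8,1.8,1.8,1.8,1.8,1.8,1.8,1.8,1.8],
  grip=[0,0,0,0,0.3,0.5,0.6,0.7,0.7],
)

```text
time_s: 3.88
position: [0.573, -0.2712, 0.0314]
tcp_rot: [[-0.998, -0.057, 0.001], [-0.057, 0.998, -0.0], [-0.001, -0.0, -1.0]]
force: [0.2, 1.6, 1.4]
opening: 0.516
grasp_force: 0.7
```

jog_arm(
  delta_pos=[
    [0,0,0],
    [0,0,0],
    [0,0,0],
    [0,0,1],
    [0,0,2],
    [0,0,3],
    [0,0,3],
  ],
  turn=[0,0,0,0,0,0,0],
  grip=[0.8,0.8,0.8,0.8,0.8,0.8,0.8],
)

```text
time_s: 4.75
position: [0.5734, -0.2719, 0.0617]
tcp_rot: [[-0.998, -0.058, 0.002], [-0.058, 0.998, -0.002], [-0.002, -0.002, -1.0]]
force: [0.3, -0.1, -2.5]
opening: 0.499
grasp_force: 29.9
```

```bash
python3 - <<'E'
from h import *
c=capture("side"); d=capture("wrist")
x=cv2.resize(c["color"][180:340,220:380],(400,400),interpolation=cv2.INTER_CUBIC)
cv2.imwrite("pics/t1.png",cv2.convertScaleAbs(np.hstack([x,cv2.resize(d["color"][:,80:480],(400,400))]),alpha=1.4)); print(read_state()["position"],read_state()["grasp_force"],read_state()["force"])
E
```

```text
[ 0.57270282 -0.27127353  0.06069978] 29.90824460517615 [ 0.73046329 -0.02553525 -2.04652152]
```

View pics/t1.png

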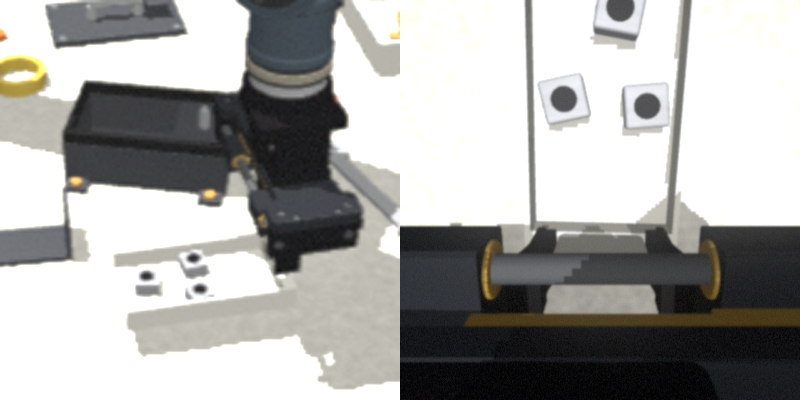

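jog_arm(
  delta_pos=[
    [0,0,1],
    [0,0,2.5],
    [0,0,4],
    [0,0,5.2],
    [0,0,5.7],
    [0,0,5.7],
    [-0.5,0.3,5.7],
    [-1.5,0.9,5.7],
    [-2.5,1.5,5.7],
    [-3.5,2.1,5.7],
    [-4.5,2.7,5.7],
    [-5.5,3.3,5.7],
  ],
  turn=[0,0,0,0,-2,-6,-11,-16,-21,-26,-31,-36],
  grip=[0.8,0.8,0.8,0.8,0.8,0.8,0.8,0.8,0.8,0.8,0.8,0.8],
)

```text
time_s: 6.35
position: [0.5173, -0.2381, 0.1176]
tcp_rot: [[-0.839, 0.543, -0.0], [0.543, 0.839, -0.0], [0.0, -0.0, -1.0]]
force: [-0.5, 0.1, -2.8]
opening: 0.503
grasp_force: 29.9
```

jog_arm(
  delta_pos=[
    [-1,0.6,0],
    [-2,1.2,0],
    [-3,1.8,0],
    [-4,2.4,0],
    [-5,3,0],
    [-6,3.6,0],
    [-6.7,4.0,0],
    [-7.4,4.4,0],
    [-8.1,4.8,0],
    [-8.8,5.2,0],
    [-9.3,5.5,0],
    [-9.5,5.7,0],
  ],
  turn=[-5,-10,-16,-22,-28,-34,-40,-47,-54,-61,-67,-72],
  grip=[0.8,0.8,0.8,0.8,0.8,0.8,0.8,0.8,0.8,0.8,0.8,0.8],
)

```text
time_s: 7.85
position: [0.4223, -0.1811, 0.1177]
tcp_rot: [[0.257, 0.966, -0.001], [0.966, -0.257, 0.0], [-0.0, -0.001, -1.0]]
force: [-0.3, -1.1, -2.5]
opening: 0.501
grasp_force: 29.9
```

jog_arm(
  delta_pos=[
    [0,0,0],
    [0,0,0],
    [0,0,0],
  ],
  turn=[-2,-3,-3],
  grip=[0.8,0.8,0.8],
)

```text
time_s: 8.22
position: [0.4229, -0.1814, 0.1176]
tcp_rot: [[0.304, 0.953, 0.0], [0.953, -0.304, -0.0], [-0.0, 0.0, -1.0]]
force: [0.8, -0.3, -2.2]
opening: 0.503
grasp_force: 29.9
```

```bash
python3 - <<'E'
from h import *
c=capture("side"); d=capture("wrist"); np.save("w3.npy",d,allow_pickle=True)
x=cv2.resize(c["color"][160:320,180:340],(400,400),interpolation=cv2.INTER_CUBIC)
cv2.imwrite("pics/t2.png",cv2.convertScaleAbs(np.hstack([x,cv2.resize(d["color"][:,70:490],(400,400))]),alpha=1.4)); print(read_state()["position"],read_state()["grasp_force"],read_state()["force"])
E
```

```text
[ 0.42278833 -0.18134434  0.11753224] 29.90787197370082 [-0.10537014 -0.02701081 -2.83349169]
```

View pics/t2.png

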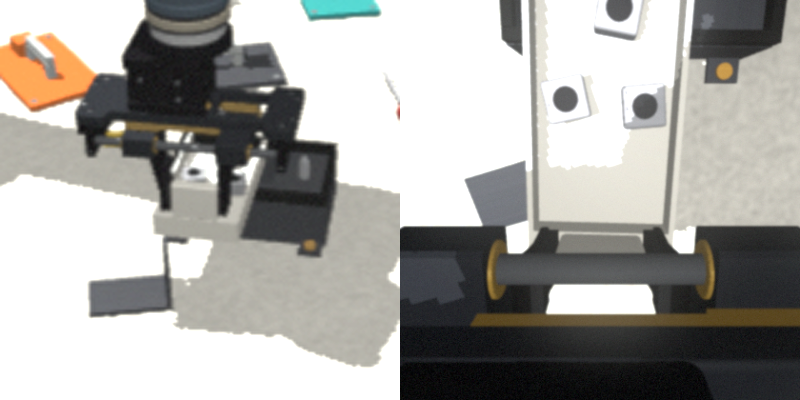

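jog_arm(
  delta_pos=[
    [0,0,-0.6],
    [0,0,-1.2],
    [0,0,-1.2],
    [0,0,-1.2],
  ],
  turn=[0,0,0,0],
  grip=[0.8,0.8,0.6,0.6],
)

```text
time_s: 8.82
position: [0.4227, -0.1812, 0.1054]
tcp_rot: [[0.304, 0.953, -0.0], [0.953, -0.304, 0.0], [0.0, -0.0, -1.0]]
force: [-0.2, -0.0, -2.2]
opening: 0.504
grasp_force: 29.9
```

jog_arm(
  delta_pos=[
    [0,0,0],
    [0,0,0],
  ],
  turn=[0,0],
  grip=[0.53,0.53],
)

```text
time_s: 9.07
position: [0.4228, -0.1813, 0.1057]
tcp_rot: [[0.304, 0.953, 0.0], [0.953, -0.304, -0.0], [-0.0, 0.0, -1.0]]
force: [-0.2, -0.1, -2.8]
opening: 0.5
grasp_force: 29.9
```

jog_arm(
  delta_pos=[
    [0,0,0],
    [0,0,0],
  ],
  turn=[0,0],
  grip=[0.515,0.515],
)

```text
time_s: 9.32
position: [0.4228, -0.1813, 0.1056]
tcp_rot: [[0.304, 0.953, 0.0], [0.953, -0.304, -0.0], [-0.0, 0.0, -1.0]]
force: [-0.8, -0.1, -2.8]
opening: 0.504
grasp_force: 29.9
```

jog_arm(
  delta_pos=[
    [0,0,0],
    [0,0,0],
  ],
  turn=[0,0],
  grip=[0.505,0.505],
)

```text
time_s: 9.57
position: [0.4227, -0.1813, 0.1056]
tcp_rot: [[0.304, 0.953, 0.0], [0.953, -0.304, -0.0], [-0.0, 0.0, -1.0]]
force: [0.4, -0.1, -3.3]
opening: 0.501
grasp_force: 27.8
```

jog_arm(
  delta_pos=[
    [0,0,0],
    [0,0,0],
  ],
  turn=[0,0],
  grip=[0.502,0.502],
)

```text
time_s: 9.82
position: [0.4227, -0.1813, 0.1055]
tcp_rot: [[0.304, 0.953, -0.0], [0.953, -0.304, 0.0], [0.0, -0.0, -1.0]]
force: [-0.2, -0.6, -2.7]
opening: 0.506
grasp_force: 20.5
```

jog_arm(
  delta_pos=[
    [0,0,0],
    [0,0,0],
  ],
  turn=[0,0],
  grip=[0.5,0.5],
)

```text
time_s: 10.07
position: [0.4227, -0.1812, 0.1056]
tcp_rot: [[0.304, 0.953, 0.0], [0.953, -0.304, 0.0], [0.0, -0.0, -1.0]]
force: [0.1, 0.4, -2.3]
opening: 0.503
grasp_force: 14.6
```

jog_arm(
  delta_pos=[
    [0,0,0],
    [0,0,0],
  ],
  turn=[0,0],
  grip=[0.498,0.498],
)

```text
time_s: 10.32
position: [0.4227, -0.1812, 0.1056]
tcp_rot: [[0.304, 0.953, 0.0], [0.953, -0.304, 0.0], [0.0, 0.0, -1.0]]
force: [0.5, 0.5, -1.6]
opening: 0.502
grasp_force: 9.5
```

```bash
cat > nuts.py <<'E'
from h import *
import sys
c=capture("wrist"); a=c["color"]; np.save("wl.npy",c,allow_pickle=True)
def f(c):
    g=cv2.cvtColor(c["color"],cv2.COLOR_BGR2GRAY)
    m=cv2.inRange(g,0,60); m[225:]=0; m[:,:170]=0; m[:,390:]=0
    n,_,st,ce=cv2.connectedComponentsWithStats(m)
    return [(ce[i].round(1).tolist(),int(st[i,4])) for i in range(1,n) if 150<st[i,4]<1500]
print("before",f(np.load("w3.npy",allow_pickle=True).item())); print("now",f(c)); s=read_state(); print(s["force"].round(1),s["grasp_force"])
E
python3 nuts.py
```

```text
before [([185.9, 14.9], 572), ([382.7, 45.7], 412)]
now [([183.8, 21.2], 1069), ([378.2, 41.4], 702)]
[-0.1  0.1 -1.9] 9.465823831851594
```

```bash
sed -i 's/inRange(g,0,60)/inRange(g,0,85)/; s/150<st/60<st/' nuts.py; sed -i 's/m\[:,:170\]=0; m\[:,390:\]=0/m[:,:215]=0; m[:,350:]=0/' nuts.py; python3 nuts.py
```

```text
before [([299.7, 9.2], 478), ([299.2, 36.8], 62), ([243.3, 103.7], 473), ([327.0, 111.3], 509)]
now [([293.6, 19.3], 498), ([241.9, 110.1], 426), ([322.2, 115.6], 447)]
[ 0.3  0.3 -1.6] 9.465296624111943
```

jog_arm(
  delta_pos=[
    [0.2,0.6,0.5],
    [0.4,1.3,1.0],
    [0.6,1.9,1.5],
    [0.8,2.6,2.0],
    [0.8,2.6,2.0],
    [0.8,2.6,2.0],
  ],
  turn=[0,0,0,0,0,0],
  grip=[0.498,0.498,0.498,0.498,0.498,0.498],
)

```text
time_s: 11.18
position: [0.4308, -0.1549, 0.1256]
tcp_rot: [[0.304, 0.953, 0.0], [0.953, -0.304, 0.001], [0.001, 0.0, -1.0]]
force: [1.4, 1.6, -1.0]
opening: 0.503
grasp_force: 9.5
```

```bash
python3 nuts.py
```

```text
before [([299.7, 9.2], 478), ([299.2, 36.8], 62), ([243.3, 103.7], 473), ([327.0, 111.3], 509)]
now [([290.2, 51.5], 333), ([244.2, 126.8], 340), ([317.7, 130.9], 370)]
[-0.1  0.6 -0.9] 9.522730107419193
```

jog_arm(
  delta_pos=[
    [0.2,0.6,0.5],
    [0.4,1.3,1.0],
    [0.6,1.9,1.5],
    [0.8,2.6,2.0],
    [0.8,2.6,2.0],
    [0.8,2.6,2.0],
    [0.8,2.6,2.0],
    [0.8,2.6,2.0],
  ],
  turn=[0,0,0,0,0,0,0,0],
  grip=[0.498,0.498,0.498,0.498,0.498,0.498,0.498,0.498],
)

```text
time_s: 12.22
position: [0.4388, -0.1294, 0.1455]
tcp_rot: [[0.304, 0.953, 0.0], [0.953, -0.304, 0.0], [0.0, 0.0, -1.0]]
force: [1.4, 0.7, 0.1]
opening: 0.502
grasp_force: 9.6
```

```bash
python3 nuts.py
```

```text
before [([299.7, 9.2], 478), ([299.2, 36.8], 62), ([243.3, 103.7], 473), ([327.0, 111.3], 509)]
now [([293.3, 18.7], 252), ([309.4, 58.4], 187)]
[0.7 0.4 0.3] 9.555792695609853
```

jog_arm(
  delta_pos=[
    [0.2,0.7,0.1],
    [0.4,1.4,0.2],
    [0.4,1.4,0.2],
    [0.4,1.4,0.2],
    [0.4,1.4,0.2],
  ],
  turn=[0,0,0,0,0],
  grip=[0.498,0.498,0.498,0.498,0.498],
)

```text
time_s: 12.9
position: [0.4427, -0.1154, 0.1475]
tcp_rot: [[0.304, 0.953, -0.0], [0.953, -0.304, -0.0], [-0.0, -0.0, -1.0]]
force: [-0.6, 0.4, -2.3]
opening: 0.504
grasp_force: 9.5
```

```bash
python3 - <<'E'
from h import *
c=capture("side"); d=capture("wrist"); e=capture("scene")
r=lambda x,a,b,s: cv2.resize(x["color"][b:b+s,a:a+s],(400,400),interpolation=cv2.INTER_CUBIC)
cv2.imwrite("pics/t3.png",cv2.convertScaleAbs(np.hstack([r(c,220,160,120),r(d,70,0,420)]),alpha=1.6)); print(read_state()["force"])
E
```

```text
[ 0.41025774  1.10591921 -1.38341925]
```

View pics/t3.png

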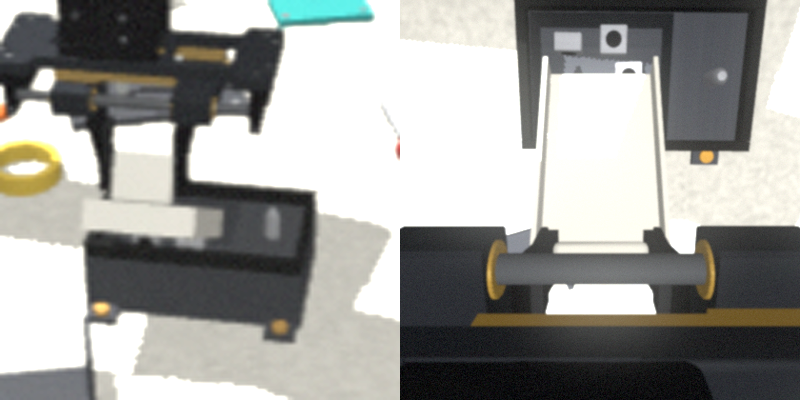

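jog_arm(
  delta_pos=[
    [0,0,0],
    [0,0,1],
    [0,0,3.5],
    [0,0,6],
    [1,-3,6],
    [2,-6,6],
    [3.4,-10,6],
    [5,-14,6],
    [5.7,-16.3,6],
    [5.7,-16.3,6],
    [5.7,-16.3,2],
    [5.7,-16.3,-1],
  ],
  turn=[0,0,0,0,0,0,0,0,0,0,0,0],
  grip=[0.6,0.6,0.6,0.6,0.6,0.6,0.6,0.6,0.6,0.6,0.6,0.6],
)

```text
time_s: 14.55
position: [0.4988, -0.2764, 0.137]
tcp_rot: [[0.303, 0.953, -0.001], [0.953, -0.303, 0.002], [0.001, -0.002, -1.0]]
force: [-0.1, 0.4, -1.4]
opening: 0.501
grasp_force: 30.0
```

```bash
python3 - <<'E'
from h import *
c=capture("side"); d=capture("wrist"); np.save("w4.npy",d,allow_pickle=True)
r=lambda x,a,b,s: cv2.resize(x["color"][b:b+s,a:a+s],(400,400),interpolation=cv2.INTER_CUBIC)
cv2.imwrite("pics/t4.png",cv2.convertScaleAbs(np.hstack([r(c,220,200,160),r(d,70,0,420)]),alpha=1.6)); print(read_state()["force"],read_state()["position"])
E
```

```text
[-1.19015996  0.52097632 -2.11327106] [ 0.49690488 -0.27490031  0.1348275 ]
```

View pics/t4.png

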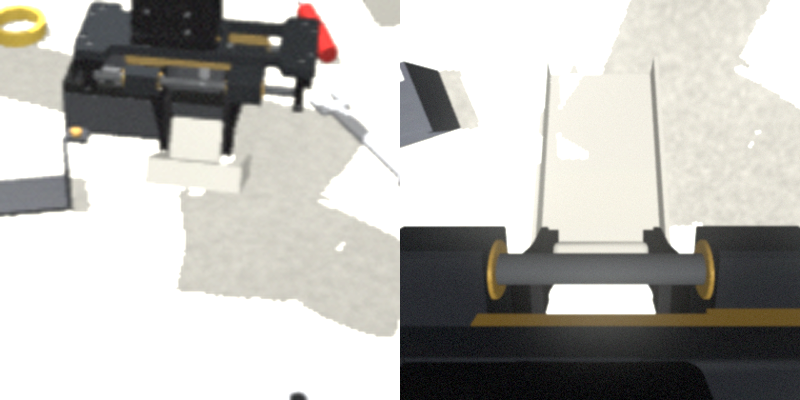

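jog_arm(
  delta_pos=[
    [0,0,-2],
    [0,0,-3],
    [-0.2,-0.7,-3.8],
    [-0.5,-1.5,-4.8],
    [-0.8,-2.4,-5.8],
    [-1.1,-3.4,-6.8],
    [-1.4,-4.4,-7.8],
    [-1.7,-5.3,-8.8],
    [-1.9,-5.9,-9.6],
    [-2,-6.2,-10.2],
    [-2,-6.2,-10.4],
    [-2,-6.2,-10.4],
  ],
  turn=[0,0,0,0,0,0,0,0,0,0,0,0],
  grip=[0.6,0.498,0.498,0.498,0.498,0.498,0.498,0.498,0.498,0.498,0.498,0.498],
)

```text
time_s: 16.15
position: [0.4798, -0.3403, 0.0336]
tcp_rot: [[0.304, 0.953, 0.0], [0.953, -0.304, -0.0], [-0.0, 0.0, -1.0]]
force: [-0.0, 0.0, -1.4]
opening: 0.503
grasp_force: 9.4
```

```bash
python3 - <<'E'
from h import *
d=capture("wrist"); np.save("w5.npy",d,allow_pickle=True)
g=cv2.cvtColor(d["color"],cv2.COLOR_BGR2GRAY); print(read_state()["force"],read_state()["position"]); print(g[130,190:370:3].tolist()); print(g[0:240:6,280].tolist())
p=np.array([np.r_[read_state()["position"][:2],0]]);e=np.array([.303,.953,0])
for s in (-40,40):
  print("pred wall top", proj(d,np.vstack([p+e*l/1000+np.array([.953,-.303,0])*s/1000+[0,0,.022] for l in(20,60,100,144)])).round().tolist())
E
```

```text
[-0.41339345 -0.70467412 -1.01863691] [ 0.47988991 -0.34020172  0.03371927]
[219, 219, 219, 219, 216, 122, 98, 127, 157, 156, 158, 186, 220, 219, 218, 219, 219, 220, 219, 220, 218, 219, 219, 219, 220, 219, 219, 219, 219, 219, 219, 220, 219, 218, 219, 220, 219, 219, 219, 219, 200, 165, 158, 160, 160, 159, 161, 160, 159, 158, 160, 159, 157, 139, 83, 89, 152, 157, 137, 134]
[213, 214, 215, 215, 215, 218, 216, 217, 218, 218, 217, 218, 218, 218, 219, 218, 219, 218, 219, 218, 219, 219, 220, 219, 219, 218, 219, 219, 219, 172, 155, 156, 156, 154, 153, 151, 151, 152, 149, 87]
pred wall top [[204.0, 213.0], [200.0, 134.0], [195.0, 45.0], [188.0, -67.0]]
pred wall top [[359.0, 213.0], [364.0, 134.0], [369.0, 45.0], [375.0, -67.0]]
```

jog_arm(
  delta_pos=[
    [0,0,-0.3],
    [0,0,-0.5],
    [0,0,-0.5],
  ],
  turn=[0,0,0],
  grip=[0.498,0.498,0.498],
)

```text
time_s: 16.58
position: [0.4801, -0.3405, 0.0306]
tcp_rot: [[0.303, 0.953, 0.001], [0.953, -0.303, -0.001], [-0.001, 0.001, -1.0]]
force: [-2.5, 0.4, 9.7]
opening: 0.502
grasp_force: 9.4
```

jog_arm(
  delta_pos=[
    [0,0,0.1],
    [0,0,0.1],
    [0,0,0.1],
    [0,0,0.1],
    [0,0,3],
    [0,0,8],
    [0,0,14],
    [0,0,19],
    [0,0,19],
  ],
  turn=[0,0,0,0,0,0,0,0,0],
  grip=[0.3,0,0,0,0,0,0,0,0],
)

```text
time_s: 17.7
position: [0.4819, -0.3424, 0.2233]
tcp_rot: [[0.304, 0.953, 0.007], [0.953, -0.304, -0.008], [-0.005, 0.009, -1.0]]
force: [0.2, -0.5, -1.1]
opening: 1.002
grasp_force: 0.0
```

```bash
python3 - <<'E'
from h import *
d=capture("wrist"); np.save("w6.npy",d,allow_pickle=True); c=capture("side")
r=lambda x,a,b,s: cv2.resize(x["color"][b:b+s,a:a+s],(400,400),interpolation=cv2.INTER_CUBIC)
cv2.imwrite("pics/t5.png",cv2.convertScaleAbs(np.hstack([r(c,230,210,140),r(d,70,0,420)]),alpha=1.5)); print(read_state()["force"],read_state()["position"],read_state()["joint_positions"].round(0))
E
```

```text
[ 0.33438169  0.16503103 -0.39797563] [ 0.47950941 -0.33999844  0.21861208] [-46.  28.  88.   0.  65. -29.]
```

View pics/t5.png

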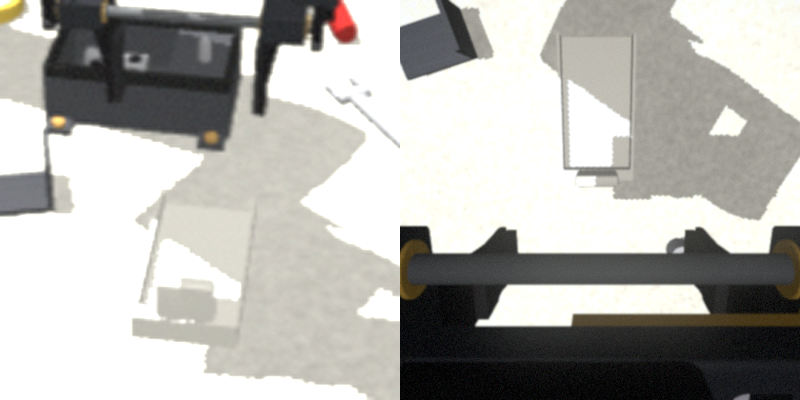

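jog_arm(
  delta_pos=[
    [8.5,61,0],
    [8.5,61,0],
    [8.5,61,0],
    [8.5,61,0],
    [8.5,61,0],
    [8.5,61,0],
    [8.5,61,0],
    [8.5,61,0],
    [8.5,61,0],
    [8.5,61,0],
    [8.5,61,0],
    [8.5,61,0],
  ],
  turn=[110.3,110.3,110.3,110.3,110.3,110.3,110.3,110.3,110.3,110.3,110.3,110.3],
  grip=[0,0,0,0,0,0,0,0,0,0,0,0],
)

```text
time_s: 19.3
position: [0.5631, 0.2701, 0.2158]
tcp_rot: [[-0.999, -0.046, -0.005], [-0.046, 0.999, -0.002], [0.005, -0.001, -1.0]]
force: [-0.3, 0.6, 0.2]
opening: 0.999
grasp_force: 0.0
```

jog_arm(
  delta_pos=[
    [0,0,0],
    [0,0,0],
  ],
  turn=[0,0],
  grip=[0,0],
)

```text
time_s: 19.55
position: [0.5646, 0.2688, 0.218]
tcp_rot: [[-0.999, -0.044, -0.001], [-0.044, 0.999, -0.0], [0.001, -0.0, -1.0]]
force: [0.5, -0.4, 0.3]
opening: 0.999
grasp_force: 0.0
```

```bash
python3 - <<'E'
from h import *
d=capture("wrist"); np.save("w7.npy",d,allow_pickle=True); s=read_state(); print(s["position"],s["tcp_rot"].round(3).tolist())
hsv=cv2.cvtColor(d["color"],cv2.COLOR_BGR2HSV); g=hsv[...,2]
print(np.percentile(g,[5,25,50,75]))
m=cv2.inRange(hsv,(0,0,0),(179,120,95)); m[232:]=0
m=cv2.morphologyEx(m,cv2.MORPH_CLOSE,np.ones((25,25)))
cs,_=cv2.findContours(m,0,2)
for k in sorted(cs,key=cv2.contourArea)[-3:]:
    bx=cv2.boxPoints(cv2.minAreaRect(k)); print(cv2.contourArea(k),bx.round().tolist()); ap=cv2.approxPolyDP(k,8,True)[:,0]; print(ap.tolist(),(ray(d,ap,.008)[:,:2]*1000).round().tolist())
cv2.imwrite("pics/w7.png",cv2.convertScaleAbs(d["color"],alpha=1.5))
E
```

```text
[0.56474913 0.26885686 0.21831491] [[-0.999, -0.044, -0.001], [-0.044, 0.999, -0.0], [0.001, -0.0, -1.0]]
[ 10.  33. 121. 199.]
1515.0 [[460.0, 136.0], [526.0, 136.0], [526.0, 167.0], [460.0, 167.0]]
[[460, 147], [466, 161], [492, 167], [526, 156], [498, 136]] [[516.0, 456.0], [531.0, 465.0], [536.0, 494.0], [523.0, 528.0], [503.0, 494.0]]
8236.0 [[-0.0, 20.0], [75.0, 20.0], [75.0, 204.0], [0.0, 204.0]]
[[0, 20], [0, 204], [43, 199], [36, 151], [49, 84], [70, 74], [75, 52]] [[415.0, -10.0], [600.0, -38.0], [592.0, 10.0], [540.0, 9.0], [472.0, 31.0], [461.0, 53.0], [441.0, 60.0]]
16726.0 [[233.0, 23.0], [338.0, 23.0], [338.0, 193.0], [233.0, 193.0]]
[[234, 23], [240, 192], [331, 193], [338, 25]] [[408.0, 217.0], [575.0, 225.0], [572.0, 324.0], [405.0, 318.0]]
```

```bash
python3 - <<'E'
from h import *
d=np.load("w7.npy",allow_pickle=True).item(); g=cv2.cvtColor(d["color"],cv2.COLOR_BGR2GRAY)
sub=g[20:196,230:340]; print(np.percentile(sub,[10,50,80,90,95]))
m=cv2.inRange(g,110,255); k=np.zeros_like(m); cv2.fillPoly(k,[np.array([[240,30],[246,186],[325,186],[331,32]])],255); m&=k
n,_,st,ce=cv2.connectedComponentsWithStats(m)
for i in range(1,n):
    if st[i,4]>60:
        pts=np.argwhere(_==i)[:,::-1].astype(np.float32); bx=cv2.boxPoints(cv2.minAreaRect(pts)); R=ray(d,bx,.04)[:,:2]*1000
        print(st[i],ce[i].round(),R.round().tolist(),R.mean(0).round(1))
E
```

```text
[ 48.  77.  87. 123. 175.]
[282  74  12  77 823] [288. 112.] [[525.0, 268.0], [456.0, 266.0], [455.0, 276.0], [525.0, 279.0]] [490.1 272.4]
```

jog_arm(
  delta_pos=[
    [-5,0.3,-2],
    [-7.5,0.3,-7],
    [-7.5,0.3,-12.5],
    [-7.5,0.3,-17.5],
    [-7.5,0.3,-20.1],
    [-7.5,0.3,-20.1],
    [-7.5,0.3,-20.1],
    [-7.5,0.3,-20.1],
    [-7.5,0.3,-20.1],
    [-7.5,0.3,-20.1],
    [-7.5,0.3,-20.1],
    [-7.5,0.3,-20.1],
  ],
  turn=[0,0,0,0,0,0,0,0,0,0,0,0],
  grip=[0,0,0,0,0,0,0.5,1,1,1,1,1],
)

```text
time_s: 21.1
position: [0.4897, 0.2728, 0.0176]
tcp_rot: [[-0.999, -0.046, 0.0], [-0.046, 0.999, 0.0], [-0.0, 0.0, -1.0]]
force: [-0.2, 0.4, -0.5]
opening: 0.398
grasp_force: 0.0
```

jog_arm(
  delta_pos=[
    [0,0,0],
    [0,0,0],
    [0,0,0],
    [0,0,0],
  ],
  turn=[0,0,0,0],
  grip=[1,1,1,1],
)

```text
time_s: 21.6
position: [0.4896, 0.2726, 0.0175]
tcp_rot: [[-0.999, -0.046, -0.0], [-0.046, 0.999, -0.0], [0.0, -0.0, -1.0]]
force: [0.4, -1.3, -0.7]
opening: 0.135
grasp_force: 30.0
```

jog_arm(
  delta_pos=[
    [0,0,1],
    [0,0,4],
    [0,0,8],
    [0,-3,10],
    [0.1,-7,10],
    [0.2,-12,10],
    [0.3,-17,10],
    [0.4,-22,10],
    [0.4,-26,10],
    [0.4,-29,10],
    [0.4,-30.8,10],
    [0.4,-30.8,10],
  ],
  turn=[0,0,0,0,-2,-5,-9,-13,-17,-20,-20.2,-20.2],
  grip=[1,1,1,1,1,1,1,1,1,1,1,1],
)

```text
time_s: 23.1
position: [0.4939, -0.0359, 0.1177]
tcp_rot: [[-0.953, 0.303, 0.0], [0.303, 0.953, 0.0], [-0.0, 0.0, -1.0]]
force: [-0.1, 0.3, -3.1]
opening: 0.137
grasp_force: 30.0
```

jog_arm(
  delta_pos=[
    [0,0,0],
    [0,0,0],
  ],
  turn=[0,0],
  grip=[1,1],
)

```text
time_s: 23.35
position: [0.4935, -0.0341, 0.1175]
tcp_rot: [[-0.954, 0.301, -0.0], [0.301, 0.954, 0.0], [0.001, 0.0, -1.0]]
force: [0.2, 0.5, -3.6]
opening: 0.134
grasp_force: 30.0
```

```bash
python3 - <<'E'
from h import *
d=capture("wrist"); np.save("w8.npy",d,allow_pickle=True); c=capture("side"); np.save("s8.npy",c,allow_pickle=True); e=capture("scene"); np.save("e8.npy",e,allow_pickle=True)
s=read_state(); print(s["position"],s["tcp_rot"].round(4).tolist(),s["force"])
p=s["position"]; R=s["tcp_rot"]; ux=np.r_[-R[:2,0],0]; uy=np.r_[R[:2,1],0]; base=np.r_[p[:2],p[2]-.0175]
P=[base+ux*x+uy*y+[0,0,.008] for x,y in((-.085,-.052),(-.085,.052),(0,.052),(0,-.052))]; print("cover pred",proj(d,P).round().tolist())
r=np.radians(-17.6); bx=np.r_[np.cos(r),np.sin(r),0]; by=np.r_[-bx[1],bx[0],0]; o=np.r_[.494,-.0356,.062]
Q=[o+bx*x+by*y for x,y in((-.085,-.052),(-.085,.052),(.0,.052),(0,-.052))]; print("box pred",proj(d,Q).round().tolist())
w=cv2.convertScaleAbs(d["color"],alpha=1.7); x=cv2.convertScaleAbs(c["color"],alpha=1.5)
cv2.imwrite("pics/t6.png",np.hstack([cv2.resize(w[:260,130:430],(450,390),interpolation=cv2.INTER_CUBIC),cv2.resize(x[180:290,230:330],(350,390),interpolation=cv2.INTER_CUBIC)]))
E
```

```text
[ 0.49364392 -0.03447128  0.11752565] [[-0.9536, 0.301, -0.0002], [0.301, 0.9536, 0.0002], [0.0002, 0.0001, -1.0]] [-0.05393951  0.4528653  -2.6907093 ]
cover pred [[170.0, 83.0], [393.0, 83.0], [380.0, 254.0], [182.0, 254.0]]
box pred [[192.0, 92.0], [367.0, 92.0], [359.0, 229.0], [200.0, 228.0]]
```

View pics/t6.png

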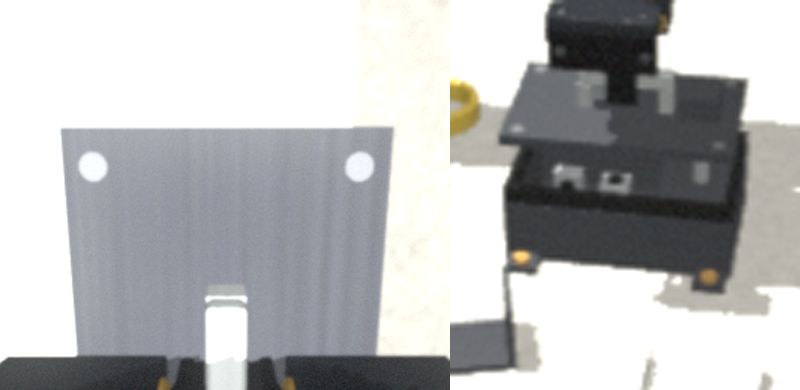

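jog_arm(
  delta_pos=[
    [0,0,-1.2],
    [0,0,-2.2],
    [0,0,-2.6],
    [0,0,-2.9],
    [0,0,-3.1],
    [0,0,-3.2],
    [0,0,-3.2],
  ],
  turn=[0,0,0,0,0,0,0],
  grip=[1,1,1,1,1,1,1],
)

```text
time_s: 24.38
position: [0.4938, -0.0353, 0.0856]
tcp_rot: [[-0.953, 0.302, 0.0], [0.302, 0.953, -0.0], [-0.0, -0.0, -1.0]]
force: [-0.5, -1.0, -2.1]
opening: 0.133
grasp_force: 30.0
```

jog_arm(
  delta_pos=[
    [0,0,-0.3],
    [0,0,-0.6],
    [0,0,-0.7],
    [0,0,-0.7],
    [0,0,-0.7],
  ],
  turn=[0,0,0,0,0],
  grip=[1,1,1,1,1],
)

```text
time_s: 25.0
position: [0.4938, -0.0353, 0.0789]
tcp_rot: [[-0.953, 0.302, 0.0], [0.302, 0.953, -0.0], [-0.0, -0.0, -1.0]]
force: [-1.1, 0.6, 2.0]
opening: 0.138
grasp_force: 30.0
```

jog_arm(
  delta_pos=[
    [0,0,-0.2],
    [0,0,-0.4],
    [0,0,-0.6],
    [0,0,-0.7],
    [0,0,-0.7],
    [0,0,-0.7],
  ],
  turn=[0,0,0,0,0,0],
  grip=[1,1,1,1,1,1],
)

```text
time_s: 25.75
position: [0.4938, -0.0353, 0.0724]
tcp_rot: [[-0.953, 0.302, 0.001], [0.302, 0.953, -0.0], [-0.001, -0.0, -1.0]]
force: [-3.2, 0.3, 11.2]
opening: 0.134
grasp_force: 30.0
```

jog_arm(
  delta_pos=[
    [0,0,-0.1],
    [0,0,-0.15],
    [0,0,-0.15],
    [0,0,-0.15],
  ],
  turn=[0,0,0,0],
  grip=[1,1,1,1],
)

```text
time_s: 26.25
position: [0.4938, -0.0353, 0.0723]
tcp_rot: [[-0.953, 0.302, 0.001], [0.302, 0.953, -0.001], [-0.001, -0.0, -1.0]]
force: [-6.1, 0.8, 23.2]
opening: 0.138
grasp_force: 30.0
```

jog_arm(
  delta_pos=[
    [0,0,0.04],
    [0,0,0.04],
    [0,0,0.04],
    [0,0,0.04],
  ],
  turn=[0,0,0,0],
  grip=[1,1,1,1],
)

```text
time_s: 26.75
position: [0.4939, -0.0353, 0.0723]
tcp_rot: [[-0.953, 0.302, 0.001], [0.302, 0.953, -0.0], [-0.001, -0.0, -1.0]]
force: [-5.0, 1.6, 19.7]
opening: 0.133
grasp_force: 30.0
```

```bash
python3 - <<'E'
from h import *
s=read_state(); print(s["force"],s["position"],s["grasp_force"]); print(hand_in())
E
```

```text
[-4.98229238  1.622946   19.66454309] [ 0.49385777 -0.03527892  0.07234044] 29.999684086069465
the job is handed in; nothing more can be done
None
```

I handed the job in at about 27 s with the nuts in the pocket, the tray flat on the table, and the cover over the pin, held at the gasket's stop with about 20 N; `hand_in` returned no verdict.

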